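# Reset the tripped dry-block heater with the stylus

## Robot

A 7-joint arm with a two-finger parallel gripper is mounted at the origin on the work surface. World frame = base frame: x ahead of the robot, y to its left, z up, the work surface at z = 0. Lengths are in m, angles in rad, forces in N, time in s.
With the tool pointing down it reaches from about 0.425 to 0.925 m from the base axis. Payload 6.8 kg.
Tool frame: the origin (TCP) lies on the centre line of the jaws, within the pads' length; the fingertips stand 14 mm ahead of it and the grasp point (between the pads) lies 5 mm behind it (bot.finger_overhang is the distance from the TCP to the fingertips, in m); z points along the fingers, y is the line along which they close (so a half turn about z gives the same grasp; the last joint's range is limited). The gripper opens to 85 mm and grips with 20 to 120 N. Pads are 22 mm wide; open, the fingers measure 114 mm over their backs; the gripper's body (76 mm by 85 mm) begins 54 mm behind the grasp point. The pads swing forward as they close: fully open they stand 13 mm farther back than shut.
Start: joints at [1.182, 0.477, 0.022, 1.555, -0.011, 1.109, -0.083], TCP at [0.187, -0.649, 0.245] pointing down, gripper open.
Joint ranges: [-2.96, 2.96], [-0.34, 2.1], [-1.41, 1.46], [0.24, 2.44], [-1.37, 4.51], [0.17, 1.92], [-2.96, 2.96]. Speed limits (rad/s): [2.39, 2.39, 3.14, 3.14, 3.14, 3.14, 3.14].

## Interface

Orientations are given as a unit quaternion [w, x, y, z].
In Python, from station import bot gives the robot as it stands.
- The arm moves only by the shell command python3 -m inch 'ROWS' [OPENING] [FORCE]. ROWS is JSON, a list of rows, each a list of 4 numbers: the shift along the tool's x, y, z in m, then the turn about the tool's z in degrees. A call has 1 to 12 rows; each row shifts and turns the commanded pose from where the row before left it, along the tool's axes as they then stand; what a row does not reach is not made up. A row lasts 1/10 s, in which the tool goes at most 50 mm and 8.59 degrees, less where a joint would pass 70% of its speed; a pose out of reach is approached as far as the arm can. A call is refused whole if a number of a shift passes 0.05 or a number of a turn 8.59, either way. A call with a gripper value outside its range is refused whole. OPENING is the finger opening in m, from 0 to 0.0854, set as the call begins (- or left out, the last holds). The fingers move at their own pace and stop on an object; FORCE is the grip in N (left out, the last holds). Time passes only in rows, so rows that do not move let the fingers close. It gives the time, the measured TCP pose, the force, the opening and the grip force at its end, in the units of the state.
- bot.get_obs(): the state, without advancing time (a new reading comes with each control period).
- bot.read_camera(name): name is "scene" or "top" or "wrist"; returns a dict with "color" (400x640x3 uint8, red, green, blue), "mtx" (3x3 intrinsics, pixels), "world_from_camera" (4x4, takes a point from camera to world coordinates); the wrist camera has in their place "hand_eye" (4x4, takes a point from camera to tool coordinates, whose origin is the TCP and whose axes are the flange's). Camera axes: x right, y up, looking along -z (the intrinsics and any distortion apply to the point x, -y, -z); pixel columns grow to the right and rows downward; lengths in m; the calibration is good to about 2 mm. The wrist camera is an equidistant fisheye: a pixel r from the principal point sees the ray r / f radians off the axis. A picture is of the moment at which its call begins: read the wrist's pose just before it. There is no depth.
- bot.hand_in(): hands the job in; it is judged then, once.
The state is a dict: "t": time; "q": joint angles; "joint_vel": joint speeds; "joint_torque": joint torques, N m; "eef_pos": TCP position; "tool_rot": TCP orientation; "contact_force": force on the tool from outside, world axes, zero at the start; "torque": the same for the moment, N m; "gripper_width": opening from 0.0 (shut) to 1.0 (fully open); "grasp_force": force on a finger pad.
Only numpy, scipy, OpenCV 4.12 (cv2) and the standard library are available. Lean on these libraries where they do the work, as an engineer would, in place of code of your own. Each camera call takes 0.05 s, during which the arm holds its last target. There are 200 camera calls.

## Task

The dry-block heater on the lab bench has tripped its over-temperature cut-out. Take the orange stylus from its inclined rest and, with its tip, push the recessed red reset button fully in and hold it in for about a second, then press the yellow alarm key and after that the green start key, each fully down and let up again; leave the two white set-point keys alone. Finally put the stylus back in its rest, tip down as you found it, without disturbing the bottle, the tube rack, the tip box or the jar.

Things in the scene. Friction and masses are not known exactly. Their poses are not given: they have to be found in the camera images.
- heater: Dry-block heater, fixed; white housing 260 deep (x) by 220 wide (y), origin at the centre of its underside on the bench; its front faces its own -x. A grey sloping control panel forms the front of the top. Behind it (x from -30 to 130) the housing is 100 high, with an aluminium block on it carrying small capped tubes that reach 137 above the bench.
- panel (a point): Centre of the control panel's flat face, at (-86, 0, 73.5) mm in the heater's frame; face 100 (x, up the slope, 28 degrees to the horizontal) by 220 (y); z is the outward normal. On it: dark display; near its lower edge, in a row from +y to -y, two white keys, the yellow and the green key; near the -y end, higher up, the reset recess in a thin yellow ring 21 across.
- recess_mouth (a point): Centre of the mouth of the reset recess, on the panel's face. The recess is a round bore 14 in diameter and square to the panel; the red button at the bottom lies 9 below the face, too deep and narrow for a finger.
- reset_button_top (a point): Centre of the top of the red reset button (12 in diameter), 9 below the panel's face. It moves square to the panel, inwards, when pressed. Its axes are those of the panel: z is the outward normal, x points up the slope.
- reset_button (a joint): Travel of the reset button: 0 out, 0.004 m fully in. Spring: 2 N to start it moving, 5 N fully in; it comes out when let go.
- key_alarm_top (a point): Centre of the top of the yellow alarm key: round, 13 in diameter, standing 4 proud of the panel. Axes as for the reset button.
- key_alarm (a joint): Travel of the yellow key: 0 up, 0.003 m fully down (square to the panel). Spring: 1.2 N to start, 3 N fully down; it comes up when let go.
- key_start_top (a point): Centre of the top of the green start key, the same shape, 30 from the yellow key towards -y of the heater.
- key_start (a joint): Travel of the green key, as for the yellow key.
- key_down_top (a point): Centre of the top of the nearer white set-point key, the same shape, 30 from the yellow key towards +y of the heater; not to be pressed.
- key_down (a joint): Travel of this white key, as for the yellow key.
- key_up_top (a point): Centre of the top of the farther white set-point key, 22 beyond the other one; not to be pressed.
- key_up (a joint): Travel of this white key, as for the yellow key.
- stylus: Loose stylus, 30 to 55 g, 163 long. Origin at its tip; z runs from the tip to the handle's end. Steel shank 6 in diameter to 55, a cone, then a straight handle 12 by 12 square (sides along x and y), orange from 61 to 155 and black to 163. At the start it lies in the rest, leaning 35 degrees from the vertical, tip down, y level, x towards the trough's open side; above 95 it is clear of the rest.
- rest: Stylus rest, fixed to the bench: dark steel foot 100 (x) by 70 (y) by 8, origin at the centre of its underside. It carries a straight blue trough leaning 35 degrees from the vertical, its top towards the rest's -x, 91 long, 17 wide inside, walls 16 deep, open on the side that faces +x and up, with a closed lower end on which the tip stands.
- rest_seat (a point): Point on the closed lower end of the trough where the stylus tip stands, on the trough's centre line, at (36, 0, 26) mm in the rest's frame; axes as the rest's. The seated stylus's axis passes through it (within 1).
- bottle: Bystander: amber reagent bottle, 64 in diameter, 165 high, origin at the centre of its underside; loose.
- rack: Bystander: green tube rack with capped tubes, 50 (x) by 120 (y), 92 high over the caps, origin at the centre of its underside; loose.
- tip_box: Bystander: pipette tip box with a blue lid, 122 (x) by 82 (y) by 58 high, origin at the centre of its underside; loose.
- jar: Bystander: small jar with a red cap, 44 in diameter, 52 high, origin at the centre of its underside; it stands in front of the heater; loose.
- rest_axis (a point): Same point as rest_seat, but with its z axis along the trough, upwards, and its x axis towards the trough's open side.
Not all that is in view belongs to the job. Of the things that look like the rest, the largest one is meant. Of the things like the stylus, leave any that is pink; of the rest the smaller one is meant.

How it is judged:
On the way, in this order (a step that is already met when the one before it is completed fails the run):
1. the red reset button is held fully in by the stylus, all keys up (value of joint reset_button above 0.003 m and contact force between stylus and reset_button above 0.5 N and value of joint each of key_alarm, key_start below 0.001 m), for 0.6 s.
2. then the yellow alarm key is pressed down by the stylus, the other buttons up (value of joint key_alarm above 0.002 m and contact force between stylus and key_alarm above 0.5 N and value of joint each of reset_button, key_start below 0.001 m), for 0.1 s.
3. then the green start key is pressed down by the stylus, the other buttons up (value of joint key_start above 0.002 m and contact force between stylus and key_start above 0.5 N and value of joint each of reset_button, key_alarm below 0.001 m), for 0.1 s.
At the end, for the whole second after the job is handed in: The stylus lies still in the trough of its rest: tip within 12 mm of the seat point and axis within 0.15 rad of the trough's; all five buttons out; bottle, rack, tip box and jar within 20 mm of where they stood and upright within 0.15 rad (distance between stylus and rest_seat below 0.012 m and angle between the z axis of stylus and the z axis of rest_axis, either way round below 0.15 rad and x of stylus in the frame of rest_axis above -0.008 m and linear speed of stylus below 0.02 m/s and value of joint each of reset_button, key_alarm, key_start, key_up, key_down below 0.001 m and distance of each of bottle, rack, tip_box, jar from where it was at the start of the episode below 0.02 m and angle between each of bottle, rack, tip_box, jar's own z axis and vertical below 0.15 rad); the robot touches nothing.
It fails at once if a white set-point key is pressed (more than 1.5 mm) (value of joint any of key_up, key_down above 0.0015 m).
It fails at once if the bottle, rack, tip box or jar is moved by more than 20 mm or tipped (distance of any of bottle, rack, tip_box, jar from where it was at the start of the episode above 0.02 m or angle between any of bottle, rack, tip_box, jar's own z axis and vertical above 0.3 rad).
It also fails if it takes over 67 s, if anything falls off the work surface, if the arm or the gripper's body presses on something with over 40 N, if the wrist force passes 120 N, or if a joint passes its speed limit or range.

## Working session

There is one attempt and no reset: what is moved stays moved. The work goes in short steps, Python scripts to look and compute and a shell command to move; the robot and the scene stay as the last step left them, time stands still between calls to the robot, and variables do not carry over. Pictures are saved under pics/ and viewed, at most 10 in all, crops included, and the job is handed in when it is done.

```bash
ls; mkdir -p pics; python3 - <<'E'
from station import bot
import cv2,numpy as np
o=bot.get_obs();print(o)
for n in("scene","top","wrist"):
    r=bot.read_camera(n);np.savez(f"{n}0.npz",**{k:v for k,v in r.items()})
    cv2.imwrite(f"pics/{n}0.png",r["color"][:,:,::-1]);print(n,r["mtx"].tolist(),np.round(r.get("world_from_camera",r.get("hand_eye")),4).tolist(),[k for k in r])
E
```

```text
pics
{'t': 0.0, 'q': array([ 1.18190346,  0.47781288,  0.02235052,  1.55646106, -0.01150063,
        1.10930192, -0.08310091]), 'joint_vel': array([ 1.23182953e-03,  2.14800383e-03, -1.13448341e-04,  6.23163256e-04,
        6.27289393e-05, -2.83626116e-04,  1.67952896e-04]), 'joint_torque': array([-6.20624705e-04, -5.96461523e+01,  1.60761159e+00, -2.81202757e+01,
        1.24368514e-02,  9.24271240e-03,  3.87631516e-06]), 'eef_pos': array([ 0.18687612, -0.64801911,  0.24431328]), 'tool_rot': array([-9.05568123e-04,  9.90159422e-01,  1.39940913e-01, -2.00185789e-04]), 'contact_force': array([ 0.18763569,  0.47194419, -0.13206973]), 'torque': array([-0.04636487,  0.01324196,  0.02537783]), 'grasp_force': 0.0, 'gripper_width': 0.9985344577870604}
scene [[415.4784002132456, 0.0, 321.5504093432987], [0.0, 415.4784002132456, 197.46740789720408], [0.0, 0.0, 1.0]] [[0.527, -0.6729, 0.5191, 1.0811], [0.8498, 0.4087, -0.333, -0.4027], [0.0119, 0.6166, 0.7872, 0.9035], [0.0, 0.0, 0.0, 1.0]] ['color', 'mtx', 'world_from_camera']
top [[378.8379400216889, 0.0, 317.6609071047971], [0.0, 378.8379400216889, 193.08032988709263], [0.0, 0.0, 1.0]] [[0.0245, 0.9916, -0.1272, 0.4219], [-0.9995, 0.0218, -0.023, -0.0548], [-0.02, 0.1277, 0.9916, 1.049], [0.0, 0.0, 0.0, 1.0]] ['color', 'mtx', 'world_from_camera']
wrist [[309.70691628693146, 0.0, 322.0220400214678], [0.0, 309.70691628693146, 201.17273945260843], [0.0, 0.0, 1.0]] [[-0.0004, 0.9557, 0.2942, 0.0756], [1.0, 0.0002, 0.0004, -0.002], [0.0004, 0.2942, -0.9557, -0.1293], [0.0, 0.0, 0.0, 1.0]] ['color', 'mtx', 'hand_eye']
```

View pics/scene0.png

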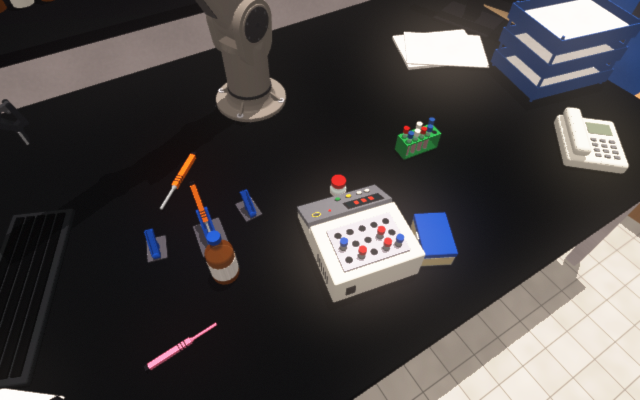

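View pics/top0.png

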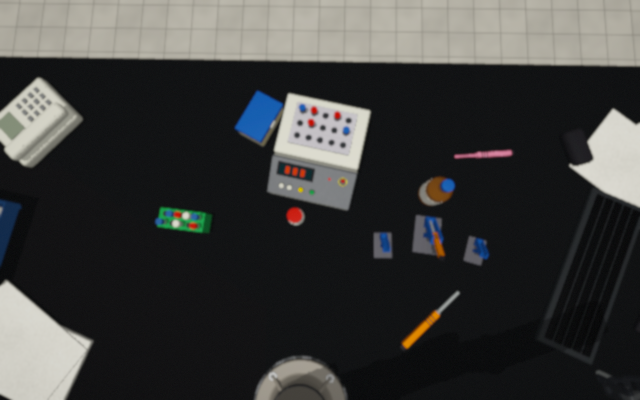

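The top view shows the heater at (320,150) with its panel front at (310,182), and the jar at (295,216). The bottle is at (437,190), the rack at (184,220) and the tip box at (260,117).

- **Rest candidates (top view):** (383,245), (428,235) and (477,250). The middle one is the largest, so it is the one meant.
- **Stylus candidates (top view):** pink at (483,155), excluded; orange on the bench at (430,320), larger; orange in the middle rest at (437,240), smaller, so this is the one meant.

I'll confirm with an enlarged crop.

```bash
python3 - <<'E'
import cv2,numpy as np
t=cv2.imread("pics/top0.png");s=cv2.imread("pics/scene0.png")
a=cv2.resize(t[170:350,360:500],None,fx=2.8,fy=2.8,interpolation=cv2.INTER_CUBIC)
b=cv2.resize(s[170:290,140:270],None,fx=3,fy=3,interpolation=cv2.INTER_CUBIC)
c=cv2.resize(t[150:215,260:360],None,fx=3.9,fy=3,interpolation=cv2.INTER_CUBIC)
im=np.zeros((600,790,3),np.uint8);im[:504,:392]=a;im[:360,395:785]=b;im[365:560,395:785]=c
cv2.imwrite("pics/crop1.png",im)
E
```

```text
(no output)
```

View pics/crop1.png

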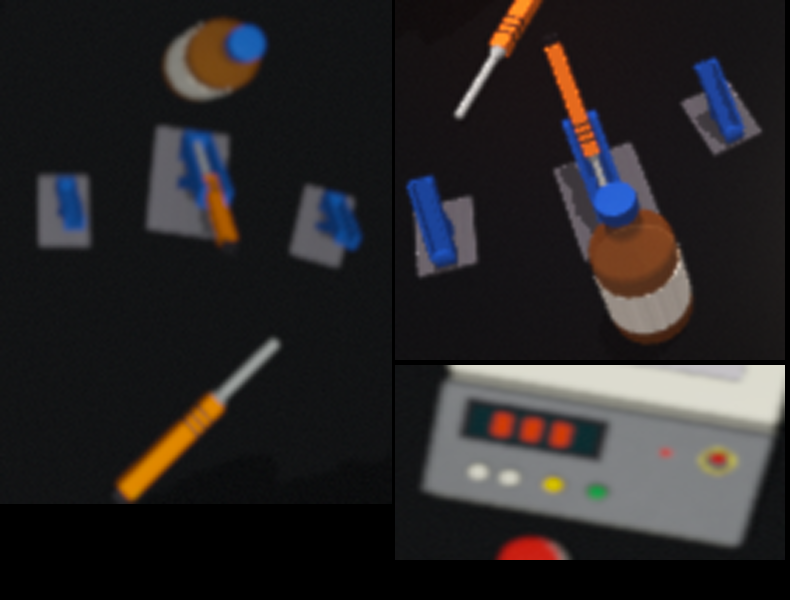

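The crop confirms it: the largest rest, at (428,235), holds the smaller orange stylus. Next I'll triangulate from both views.

```bash
cat >h.py <<'E'
import numpy as np,cv2
from scipy.spatial.transform import Rotation as R
def ray(cam,p):
    d=np.load(cam+"0.npz");K=d["mtx"];T=d["world_from_camera"]
    v=np.array([(p[0]-K[0,2])/K[0,0],-(p[1]-K[1,2])/K[1,1],-1.]);v=T[:3,:3]@v
    return T[:3,3],v/np.linalg.norm(v)
def plane(cam,p,z):
    o,v=ray(cam,p);return o+v*(z-o[2])/v[2]
def tri(rs):
    A=sum(np.eye(3)-np.outer(v,v) for o,v in rs);b=sum((np.eye(3)-np.outer(v,v))@o for o,v in rs)
    x=np.linalg.solve(A,b);return x,max(np.linalg.norm((np.eye(3)-np.outer(v,v))@(x-o)) for o,v in rs)
def blobs(img,lo,hi,box,amin=4):
    h=cv2.cvtColor(img,cv2.COLOR_RGB2HSV);m=cv2.inRange(h,lo,hi);k=np.zeros_like(m);x0,y0,x1,y1=box;k[y0:y1,x0:x1]=m[y0:y1,x0:x1]
    n,l,s,c=cv2.connectedComponentsWithStats(k);return [(c[i].round(2).tolist(),int(s[i,4])) for i in range(1,n) if s[i,4]>=amin]
E
python3 - <<'E'
from h import *
np.set_printoptions(precision=4,suppress=True)
end=tri([ray("top",(442.9,258.6)),ray("scene",(191,184))]);st=tri([ray("top",(434.3,235)),ray("scene",(205.7,221))])
print(end,st);d=end[0]-st[0];L=np.linalg.norm(d);print(L,d/L,np.degrees(np.arctan2(d[1],d[0])))
f=[plane("top",p,.008) for p in((416.4,215),(442.1,218.6),(438.6,255.7),(412.5,252.1))];print(np.array(f),np.mean(f,0))
t=np.load("top0.npz")["color"];s=np.load("scene0.npz")["color"]
for n,lo,hi in(("yel",(20,100,80),(33,255,255)),("grn",(45,90,50),(85,255,255)),("red",(0,120,80),(8,255,255))):
    print(n,"top",blobs(t,lo,hi,(262,155,362,212)),"scene",blobs(s,lo,hi,(300,185,395,225)))
print("bottle",plane("top",(445,186),.165))
E
```

```text
(array([ 0.3908, -0.3269,  0.1515]), np.float64(0.001717458559910252)) (array([ 0.4468, -0.3307,  0.0711]), np.float64(0.0017138971029945342))
0.09806386597457373 [-0.5712  0.0387  0.8199] 176.1269184319958
[[ 0.501  -0.3023  0.008 ]
 [ 0.4927 -0.372   0.008 ]
 [ 0.3925 -0.3609  0.008 ]
 [ 0.4003 -0.291   0.008 ]] [ 0.4466 -0.3316  0.008 ]
yel top [([343.06, 180.44], 18), ([300.0, 189.29], 24)] scene [([348.12, 195.41], 17), ([315.9, 214.25], 20)]
grn top [([311.28, 191.89], 18)] scene [([337.0, 198.5], 10)]
red top [([287.05, 169.53], 55), ([294.55, 171.06], 49), ([302.08, 172.79], 53), ([342.5, 181.0], 10), ([294.25, 209.38], 56)] scene [([338.0, 186.16], 38), ([370.43, 197.57], 21), ([363.24, 199.76], 21), ([355.79, 201.84], 19), ([329.0, 210.0], 5)]
bottle [ 0.5586 -0.3322  0.165 ]
```

```bash
cat >>h.py <<'E'
def togo(o,tgt,yaw):
    """turn about tool z (deg) to bring tool x to world yaw, then shift in the turned tool axes"""
    q=o["tool_rot"];M=R.from_quat([q[1],q[2],q[3],q[0]]).as_matrix()
    cur=np.degrees(np.arctan2(M[1,0],M[0,0]));turn=-((yaw-cur+180)%360-180)
    M2=M@R.from_euler("z",turn,degrees=True).as_matrix()
    return round(cur,2),round(turn,2),np.round(M2.T@(np.array(tgt)-o["eef_pos"]),4)
E
python3 - <<'E'
from h import *
from station import bot
np.set_printoptions(precision=4,suppress=True)
for n,a,b in(("reset ring",(343,181),(315.9,214.25)),("yel",(300,189.3),(348.1,195.4)),("grn",(311.3,191.9),(337,198.5))):
    print(n,*tri([ray("top",a),ray("scene",b)]))
print(togo(bot.get_obs(),(.41,-.327,.27),-6))
E
```

```text
reset ring [ 0.5785 -0.0963  0.086 ] 0.000582830983215434
yel [0.5573 0.0146 0.0639] 8.023066053165185e-05
grn [ 0.551  -0.0154  0.064 ] 0.00017568110392248868
(np.float64(16.09), np.float64(22.09), array([ 0.1882, -0.3428, -0.0251]))
```

```bash
python3 -m inch '[[0,0,0,7.4],[0,0,0,7.4],[0,0,0,7.3],[0.02,-0.038,-0.003,0],[0.021,-0.038,-0.003,0],[0.021,-0.038,-0.003,0],[0.021,-0.038,-0.003,0],[0.021,-0.038,-0.003,0],[0.021,-0.038,-0.003,0],[0.021,-0.038,-0.003,0],[0.021,-0.038,-0.002,0],[0.021,-0.038,-0.002,0]]' 0.06 60
python3 -m inch '[[0,0,0,0],[0,0,0,0]]'
python3 - <<'E'
from h import *
from station import bot
o=bot.get_obs();r=bot.read_camera("wrist");cv2.imwrite("pics/w1.png",r["color"][:,:,::-1])
np.savez("w1.npz",color=r["color"],mtx=r["mtx"],he=r["hand_eye"],p=o["eef_pos"],q=o["tool_rot"])
print(o["t"],o["eef_pos"],togo(o,(.4094,-.3274,.126),-6))
E
```

```text
t: 1.35
eef_pos: [0.4105, -0.3265, 0.2704]
tool_rot: [0.0, 0.999, -0.053, -0.0]
contact_force: [-0.2, 0.6, -0.5]
gripper_width: 0.702
grasp_force: 0.0
t: 1.55
eef_pos: [0.4103, -0.3272, 0.2702]
tool_rot: [0.0, 0.999, -0.051, -0.0]
contact_force: [-1.0, -0.6, 0.7]
gripper_width: 0.702
grasp_force: 0.0
1.55 [ 0.41033226 -0.32720876  0.27022161] (np.float64(-5.85), np.float64(0.15), array([-0.0009,  0.0003,  0.1442]))
```

View pics/w1.png

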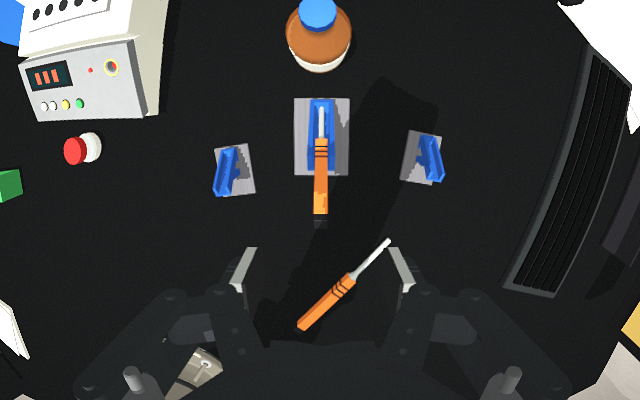

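The wrist view shows the stylus lined up with tool x, from its tip near (321,108) to its black end near (320,226). The bottle is ahead at (319,35), and the bench decoy lies at (345,285).

```bash
cat >>h.py <<'E'
def wray(f,p):
    d=np.load(f);K=d["mtx"];q=d["q"];M=R.from_quat([q[1],q[2],q[3],q[0]]).as_matrix()
    a=np.array([p[0]-K[0,2],p[1]-K[1,2]]);r=np.linalg.norm(a);th=r/K[0,0]
    v=np.array([np.sin(th)*a[0]/r,-np.sin(th)*a[1]/r,-np.cos(th)])
    H=d["he"];return d["p"]+M@H[:3,3],M@H[:3,:3]@v
def wplane(f,p,z):
    o,v=wray(f,p);return o+v*(z-o[2])/v[2]
E
python3 - <<'E'
from h import *
np.set_printoptions(precision=4,suppress=True)
d=np.load("w1.npz");h=cv2.cvtColor(d["color"],cv2.COLOR_RGB2HSV);m=cv2.inRange(h,(5,120,80),(22,255,255))
k=m[130:235,300:345];ys,xs=np.nonzero(k)
for y in range(ys.min(),ys.max()+1,12):
    x=np.nonzero(k[y])[0];print(y+130,x.mean()+300,len(x))
print("top orange row",ys.min()+130,"bot",ys.max()+130)
print("end155",wplane("w1.npz",(320.3,ys.max()+130.5),.026+155*.000819),"exp",.4822-.155*.5736*.9945,-.3354+.155*.5736*.1045)
print("s61",wplane("w1.npz",(321,ys.min()+130),.026+61*.000819),"exp",.4822-.061*.5736*.9945,-.3354+.061*.5736*.1045)
print("ring",wplane("w1.npz",(111,67),.086),"yel",wplane("w1.npz",(65.5,103.5),.064),"grn",wplane("w1.npz",(79.5,103),.064))
E
```

```text
138 322.0 1
150 321.0 11
162 320.5 12
174 320.0 13
186 320.5 14
198 320.0 15
210 320.0 15
top orange row 138 bot 213
end155 [ 0.3987 -0.3224  0.1529] exp 0.393780994 -0.326109114
s61 [ 0.4545 -0.3284  0.076 ] exp 0.44740284280000003 -0.3317435868
ring [ 0.5774 -0.094   0.086 ] yel [0.5589 0.0163 0.064 ] grn [ 0.552  -0.0133  0.064 ]
```

```bash
python3 -m inch '[[0.003,-0.003,0.024,0],[0,0,0.024,0],[0,0,0.024,0],[0,0,0.024,0],[0,0,0.024,0],[0,0,0.024,0],[0,0,0,0],[0,0,0,0]]'
python3 -m inch '[[0,0,0,0],[0,0,0,0],[0,0,0,0],[0,0,0,0],[0,0,0,0],[0,0,0,0],[0,0,0,0]]' 0 100
```

```text
t: 2.4
eef_pos: [0.4123, -0.3266, 0.1264]
tool_rot: [-0.0, 0.999, -0.053, -0.001]
contact_force: [-0.0, 0.5, 0.6]
gripper_width: 0.702
grasp_force: 0.0
t: 3.1
eef_pos: [0.4136, -0.3259, 0.1273]
tool_rot: [0.0, 0.999, -0.053, 0.001]
contact_force: [-1.6, 0.5, 5.7]
gripper_width: 0.124
grasp_force: 97.5
```

```bash
python3 -m inch '[[-0.006,0,-0.008,0],[-0.012,0,-0.016,0],[-0.012,0,-0.016,0],[-0.012,0,-0.018,0],[-0.012,0,-0.018,0],[0,0,-0.02,0],[0,0,-0.03,0],[0,0,-0.03,0],[0,0,-0.03,0],[0,0,0,0],[0,0,0,0],[0,0,0,0]]'
python3 - <<'E'
from h import *
from station import bot
o=bot.get_obs();r=bot.read_camera("wrist");cv2.imwrite("pics/w2.png",r["color"][:,:,::-1])
np.savez("w2.npz",color=r["color"],mtx=r["mtx"],he=r["hand_eye"],p=o["eef_pos"],q=o["tool_rot"])
s=bot.read_camera("scene");np.savez("scene1.npz",**s)
w=r["color"][:,:,::-1];a=cv2.resize(w[0:300,160:480],None,fx=1.25,fy=1.25)
b=cv2.resize(s["color"][100:260,130:290,::-1],(375,375),interpolation=cv2.INTER_CUBIC)
cv2.imwrite("pics/c2.png",np.hstack([a,b]));print(o["t"],o["eef_pos"],o["tool_rot"])
E
```

```text
t: 4.3
eef_pos: [0.3586, -0.3193, 0.3113]
tool_rot: [-0.001, 0.999, -0.052, -0.001]
contact_force: [0.1, 0.3, -0.6]
gripper_width: 0.121
grasp_force: 97.4
4.3 [ 0.35855065 -0.31929526  0.31126055] [-5.35843091e-04  9.98623319e-01 -5.24437443e-02 -9.12617005e-04]
```

View pics/c2.png

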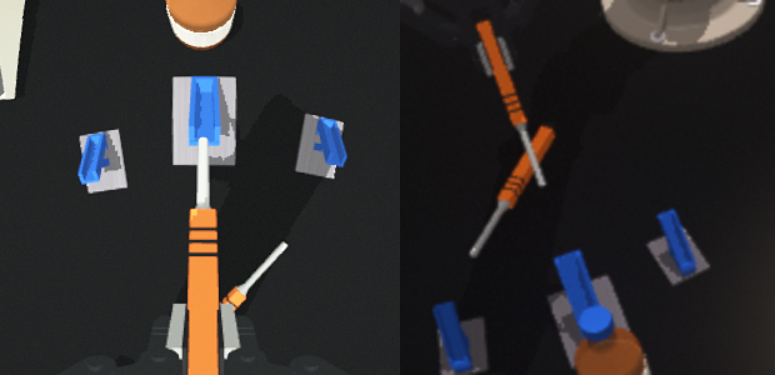

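The left half (wrist) shows the stylus held, with its tip at crop (203,139), which is wrist pixel (322.8,111). The right half (scene) has the tip at crop (543,185), which is scene pixel (191,179).

```bash
python3 - <<'E'
from h import *
np.set_printoptions(precision=4,suppress=True)
d=np.load("w2.npz");q=d["q"];M=R.from_quat([q[1],q[2],q[3],q[0]]).as_matrix()
P=[]
for w,s in(((322.8,111),(191,178.9)),((322.4,167),(181.2,152.5))):
    x,e=tri([wray("w2.npz",w),ray("scene",s)]);t=M.T@(x-d["p"]);P.append(t);print(x,e,t)
v=P[0]-P[1];print(np.linalg.norm(v),np.degrees(np.arctan2(v[0],v[2])),np.degrees(np.arctan2(v[1],v[2])))
# wrist alone: tip of stylus passing 35deg through seat model
o,v=wray("w2.npz",(322.8,111));o,v=M.T@(o-d["p"]),M.T@v
for z in (.09,.095,.1,.105): print(z,o+v*(z-o[2])/v[2])
E
```

```text
[ 0.4312 -0.3257  0.2093] 0.0004231846005101638 [ 0.0731 -0.0011  0.1018]
[ 0.3991 -0.3222  0.2617] 0.0006137248465700384 [ 0.0408 -0.0013  0.0494]
0.061536664830500604 31.686000384071303 0.14594861101346518
0.09 [ 0.0732 -0.0016  0.09  ]
0.095 [ 0.0731 -0.0016  0.095 ]
0.1 [ 0.0731 -0.0016  0.1   ]
0.105 [ 0.0731 -0.0016  0.105 ]
```

```bash
cat >>h.py <<'E'
TIP=np.array([.073,-.0015,.101])
def tipgo(o,tgt,yaw,tip=TIP):
    c=np.radians(yaw);M=np.array([[np.cos(c),np.sin(c),0],[np.sin(c),-np.cos(c),0],[0,0,-1]])
    return togo(o,np.array(tgt)-M@tip,yaw)
E
python3 - <<'E'
from h import *
from station import bot
o=bot.get_obs();n=np.array([-.459,.0976,.883])
print(tipgo(o,np.array([.5785,-.0955,.086])+.05*n,-12))
E
```

```text
(np.float64(-6.02), np.float64(5.98), array([ 0.0722, -0.2631,  0.08  ]))
```

```bash
python3 -m inch '[[0,0,0,3],[0,0,0,3],[0.009,-0.033,0,0],[0.009,-0.033,0,0],[0.009,-0.033,0,0],[0.009,-0.033,0,0],[0.009,-0.033,0,0],[0.009,-0.033,0,0],[0.009,-0.033,0.02,0],[0.009,-0.032,0.03,0],[0,0,0.03,0],[0,0,0,0]]'
python3 -m inch '[[0,0,0,0],[0,0,0,0],[0,0,0,0]]'
cat >look.py <<'E'
import sys
from h import *
from station import bot
n,x0,y0,x1,y1=sys.argv[1],*map(int,sys.argv[2:6])
o=bot.get_obs();r=bot.read_camera("wrist");np.savez(n+".npz",color=r["color"],mtx=r["mtx"],he=r["hand_eye"],p=o["eef_pos"],q=o["tool_rot"])
print(o["t"],o["eef_pos"],togo(o,o["eef_pos"],-12)[:2])
if x1: cv2.imwrite(f"pics/{n}.png",cv2.resize(r["color"][y0:y1,x0:x1,::-1],None,fx=3,fy=3,interpolation=cv2.INTER_CUBIC))
E
python3 look.py w3 220 30 480 220
```

```text
t: 5.6
eef_pos: [0.4816, -0.0765, 0.228]
tool_rot: [-0.0, 0.995, -0.103, -0.005]
contact_force: [-0.9, -0.1, -1.5]
gripper_width: 0.123
grasp_force: 97.4
t: 5.9
eef_pos: [0.4853, -0.0784, 0.2338]
tool_rot: [0.0, 0.994, -0.105, 0.001]
contact_force: [-0.1, -0.4, -0.4]
gripper_width: 0.123
grasp_force: 97.6
5.9 [ 0.48530915 -0.07840943  0.23379479] (np.float64(-12.1), np.float64(-0.1))
```

View pics/w3.png

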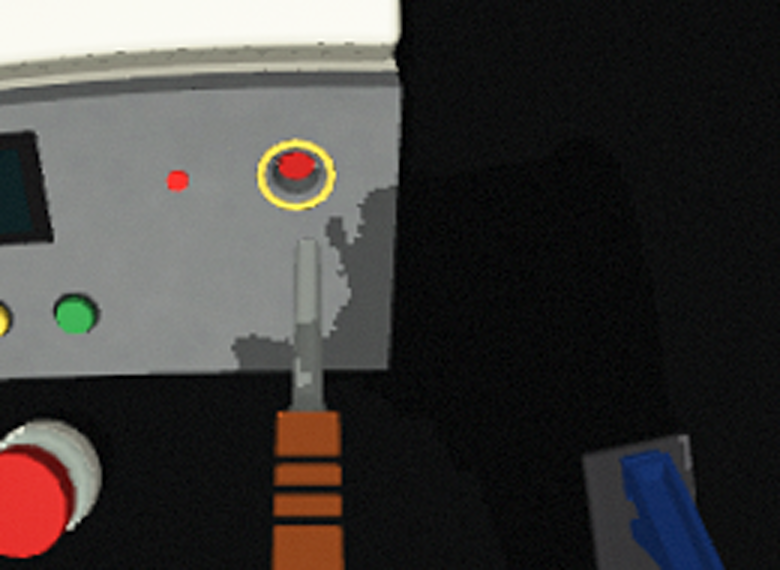

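The crop shows the ring centre at (296,175), which is wrist pixel (318.7,88.3), with the red button inside it. The tip is at (307,241), pixel (322.3,110.3), and the green key at (76,315), pixel (245.3,135).

```bash
python3 - <<'E'
from h import *
from station import bot
np.set_printoptions(precision=4,suppress=True)
d=np.load("w3.npz");q=d["q"];M=R.from_quat([q[1],q[2],q[3],q[0]]).as_matrix()
r3=wray("w3.npz",(318.7,88.3))
print("all",*tri([r3,wray("w1.npz",(111,67)),ray("top",(343,181)),ray("scene",(315.9,214.25))]))
print("wrist",*tri([r3,wray("w1.npz",(111,67))]), "ws",*tri([r3,ray("scene",(315.9,214.25))]))
g=tri([wray("w3.npz",(245.3,135)),ray("top",(311.3,191.9)),ray("scene",(337,198.5))]);print("green",*g)
for z in(.082,.086,.09): 
    x=wplane("w3.npz",(318.7,88.3),z);print(z,x,"in tool minus TIP",M.T@(x-d["p"])-TIP)
E
```

```text
all [ 0.5779 -0.0949  0.0858] 0.0019865554354222084
wrist [ 0.5777 -0.0931  0.0847] 9.365389717546476e-05 ws [ 0.5773 -0.0939  0.0829] 0.0009193372999100092
green [ 0.5511 -0.0148  0.0644] 0.0013186608379274923
0.082 [ 0.5778 -0.0931  0.082 ] in tool minus TIP [ 0.0201 -0.0036  0.051 ]
0.086 [ 0.5775 -0.093   0.086 ] in tool minus TIP [ 0.0199 -0.0035  0.047 ]
0.09 [ 0.5773 -0.093   0.09  ] in tool minus TIP [ 0.0196 -0.0035  0.043 ]
```

```bash
python3 -m inch '[[0.004,-0.0035,0.01,0],[0.005,0,0.014,0],[0.0055,0,0.0145,0],[0,0,0,0],[0,0,0,0],[0,0,0,0]]'
python3 look.py w4 260 50 380 150
```

```text
t: 6.55
eef_pos: [0.4996, -0.0771, 0.1938]
tool_rot: [-0.0, 0.995, -0.105, -0.0]
contact_force: [-0.2, -0.1, -1.0]
gripper_width: 0.119
grasp_force: 97.6
6.55 [ 0.49960373 -0.07714757  0.19382905] (np.float64(-12.01), np.float64(-0.01))
```

View pics/w4.png

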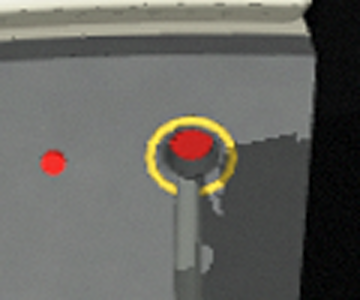

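```bash
python3 - <<'E'
from h import *
np.set_printoptions(precision=4,suppress=True)
d=np.load("w4.npz");q=d["q"];M=R.from_quat([q[1],q[2],q[3],q[0]]).as_matrix()
T=lambda p,z:M.T@(wplane("w4.npz",p,z)-d["p"])
print("tip",T((322.7,110.7),d["p"][2]-.101))
print(*tri([wray("w4.npz",(324,102)),ray("top",(343,181)),ray("scene",(315.9,214.25))]))
for z in(.082,.085):print(z,T((324,102),z))
E
```

```text
tip [ 0.0731 -0.0016  0.101 ]
[ 0.578  -0.0951  0.0849] 0.0020277803818184825
0.082 [ 0.0798 -0.0006  0.1118]
0.085 [ 0.0797 -0.0006  0.1088]
```

```bash
python3 -m inch '[[0.0009,0.001,-0.0005,0],[0.0028,0,0.0053,0],[0.0028,0,0.0053,0],[0.0026,0,0.0049,0],[0,0,0,0],[0,0,0,0]]'; python3 -m inch '[[0.0009,0,0.0018,0],[0,0,0,0],[0,0,0,0]]';python3 -m inch '[[0.0009,0,0.0018,0],[0,0,0,0],[0,0,0,0]]'
```

```text
t: 7.2
eef_pos: [0.5081, -0.08, 0.1785]
tool_rot: [-0.0, 0.995, -0.105, -0.0]
contact_force: [-0.6, 0.3, -0.2]
gripper_width: 0.121
grasp_force: 97.6
t: 7.5
eef_pos: [0.5091, -0.0802, 0.1771]
tool_rot: [0.0, 0.995, -0.105, 0.0]
contact_force: [0.3, 0.1, -0.1]
gripper_width: 0.121
grasp_force: 97.6
t: 7.8
eef_pos: [0.51, -0.0804, 0.1753]
tool_rot: [0.0, 0.995, -0.105, 0.0]
contact_force: [-1.1, 0.2, 1.5]
gripper_width: 0.119
grasp_force: 97.6
```

```bash
python3 -m inch '[[0.0007,0,0.0013,0],[0,0,0,0],[0,0,0,0]]'; python3 -m inch '[[0.0007,0,0.0013,0],[0,0,0,0],[0,0,0,0]]';python3 -m inch '[[0.0005,0,0.0009,0],[0,0,0,0],[0,0,0,0]]'
```

```text
t: 8.1
eef_pos: [0.5107, -0.0805, 0.174]
tool_rot: [-0.0, 0.995, -0.105, 0.0]
contact_force: [-1.5, 0.8, 3.0]
gripper_width: 0.12
grasp_force: 97.7
t: 8.4
eef_pos: [0.5113, -0.0807, 0.1727]
tool_rot: [0.0, 0.995, -0.105, -0.0]
contact_force: [-1.9, -0.6, 4.5]
gripper_width: 0.121
grasp_force: 98.0
t: 8.7
eef_pos: [0.5115, -0.0807, 0.1723]
tool_rot: [0.0, 0.995, -0.105, -0.0]
contact_force: [-6.6, 0.7, 10.9]
gripper_width: 0.12
grasp_force: 99.0
```

Bottomed out: the force rose along the 2–5 N spring curve, then jumped to 12 N. I'll hold for 1 s and then back out along the normal.

```bash
python3 -m inch '[[0,0,0,0],[0,0,0,0],[0,0,0,0],[0,0,0,0],[0,0,0,0],[0,0,0,0],[0,0,0,0],[0,0,0,0],[0,0,0,0],[0,0,0,0]]'; python3 -m inch '[[-0.0033,0,-0.0062,0],[-0.0033,0,-0.0062,0],[-0.0047,0,-0.0088,0],[-0.0047,0,-0.0088,0],[-0.0047,0,-0.0088,0],[0,0,0,0],[0,0,0,0],[0,0,0,0]]'
python3 - <<'E'
from h import *
from station import bot
np.set_printoptions(precision=4,suppress=True)
o=bot.get_obs();n=np.array([-.459,.0976,.883])
y=tri([wray("w1.npz",(65.5,103.5)),ray("top",(300,189.3)),ray("scene",(348.1,195.4))])[0]
print(y)
for t in(y,[.5511,-.0148,.0644]):print(tipgo(o,np.array(t)+.02*n,-12))
# reset contact consistency: tip at bottom (13 mm below face)
M=np.array([[np.cos(-.2094),np.sin(-.2094),0],[np.sin(-.2094),-np.cos(-.2094),0],[0,0,-1]])
print("mouth implied",np.array([.5114,-.0807,.1724])+M@TIP+.013*n)
E
```

```text
t: 9.7
eef_pos: [0.5115, -0.0807, 0.1723]
tool_rot: [0.0, 0.995, -0.105, -0.0]
contact_force: [-6.6, 1.1, 10.2]
gripper_width: 0.119
grasp_force: 99.0
t: 10.5
eef_pos: [0.4915, -0.0766, 0.2103]
tool_rot: [0.0, 0.995, -0.105, -0.0]
contact_force: [-0.1, -0.7, -0.5]
gripper_width: 0.12
grasp_force: 97.9
[0.5579 0.0144 0.0653]
(np.float64(-12.02), np.float64(-0.02), array([-0.0364, -0.1012,  0.0263]))
(np.float64(-12.02), np.float64(-0.02), array([-0.037 , -0.0713,  0.0272]))
mouth implied [ 0.5772 -0.0931  0.0829]
```

```bash
python3 -m inch '[[-0.009,-0.025,0,0],[-0.009,-0.026,0,0],[-0.009,-0.026,0.01,0],[-0.009,-0.026,0.01,0],[0,0,0.007,0],[0,0,0,0],[0,0,0,0],[0,0,0,0]]'
python3 look.py w5 230 60 430 200
```

```text
t: 11.3
eef_pos: [0.4782, 0.0306, 0.1837]
tool_rot: [0.0, 0.994, -0.106, 0.0]
contact_force: [0.3, 0.6, 0.4]
gripper_width: 0.122
grasp_force: 97.8
11.3 [0.47822764 0.03060061 0.1837343 ] (np.float64(-12.13), np.float64(-0.13))
```

View pics/w5.png

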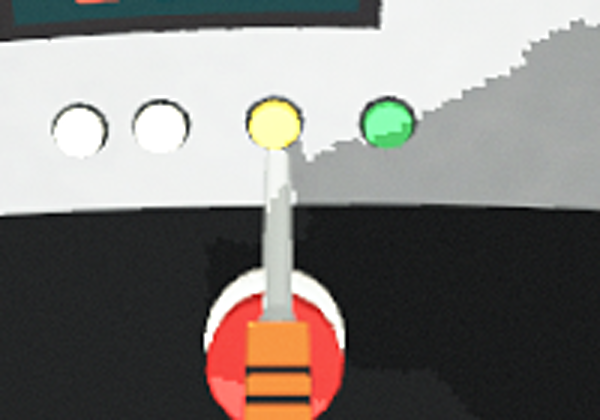

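The crop shows the yellow key at (274,124), wrist pixel (321.3,101.3), and the tip at (277,150), pixel (322.3,110). The green key is at (387,124), pixel (359,101.3), and the two white keys are at (80,130) and (160,127).

```bash
python3 - <<'E'
from h import *
np.set_printoptions(precision=4,suppress=True)
d=np.load("w5.npz");q=d["q"];M=R.from_quat([q[1],q[2],q[3],q[0]]).as_matrix()
for n,p in(("y",(321.3,101.3)),("g",(359,101.3))):
  for z in(.062,.065):print(n,z,M.T@(wplane("w5.npz",p,z)-d["p"])-TIP)
E
```

```text
y 0.062 [ 0.0076 -0.0012  0.0208]
y 0.065 [ 0.0075 -0.0012  0.0178]
g 0.062 [0.0079 0.029  0.0208]
g 0.065 [0.0079 0.0286 0.0178]
```

```bash
python3 -m inch '[[-0.0022,-0.0012,0.0012,0],[0.0028,0,0.0053,0],[0.0028,0,0.0053,0],[0.0028,0,0.0053,0],[0,0,0,0],[0,0,0,0],[0,0,0,0]]'; python3 -m inch '[[0.0009,0,0.0018,0],[0,0,0,0],[0,0,0,0]]';python3 -m inch '[[0.0009,0,0.0018,0],[0,0,0,0],[0,0,0,0]]'
```

```text
t: 12.05
eef_pos: [0.4841, 0.0316, 0.1664]
tool_rot: [0.0, 0.995, -0.105, -0.0]
contact_force: [-0.2, -0.4, -0.9]
gripper_width: 0.12
grasp_force: 97.8
t: 12.35
eef_pos: [0.485, 0.0315, 0.1647]
tool_rot: [0.0, 0.995, -0.105, -0.0]
contact_force: [-0.8, -0.2, 1.7]
gripper_width: 0.123
grasp_force: 97.8
t: 12.65
eef_pos: [0.4856, 0.0314, 0.1631]
tool_rot: [0.0, 0.995, -0.105, -0.0]
contact_force: [-3.8, 0.3, 6.2]
gripper_width: 0.117
grasp_force: 98.5
```

```bash
python3 -m inch '[[0,0,0,0],[0,0,0,0],[0,0,0,0],[-0.0033,0,-0.0062,0],[-0.0033,0,-0.0062,0],[-0.0033,0,-0.0062,0],[0,0.01,0,0],[0,0.01,0,0],[0,0.01,0,0],[0,0,0,0],[0,0,0,0],[0,0,0,0]]'
python3 -m inch '[[0.0028,0,0.0053,0],[0.0028,0,0.0053,0],[0.0024,0,0.0044,0],[0,0,0,0],[0,0,0,0]]'; python3 -m inch '[[0.0009,0,0.0018,0],[0,0,0,0],[0,0,0,0]]'
```

```text
t: 13.85
eef_pos: [0.47, 0.0042, 0.1813]
tool_rot: [-0.0, 0.995, -0.105, -0.0]
contact_force: [0.2, 0.2, -1.0]
gripper_width: 0.121
grasp_force: 97.8
t: 14.35
eef_pos: [0.4777, 0.0024, 0.1662]
tool_rot: [-0.0, 0.995, -0.105, -0.0]
contact_force: [-0.6, -0.9, 0.3]
gripper_width: 0.123
grasp_force: 97.8
t: 14.65
eef_pos: [0.4786, 0.0022, 0.1647]
tool_rot: [-0.0, 0.995, -0.105, -0.0]
contact_force: [-0.8, -0.1, 1.8]
gripper_width: 0.121
grasp_force: 97.8
```

```bash
python3 -m inch '[[0.0009,0,0.0018,0],[0,0,0,0],[0,0,0,0],[0,0,0,0]]'
python3 -m inch '[[0,0,0,0],[-0.0033,0,-0.0062,0],[-0.0033,0,-0.0062,0],[-0.01,0,-0.02,0],[-0.01,0,-0.02,0],[-0.01,0,-0.03,0],[-0.01,0,-0.03,0],[0,0,0,0],[0,0,0,0],[0,0,0,0]]'
python3 - <<'E'
from h import *
from station import bot
o=bot.get_obs();print(o["t"],togo(o,(.3586,-.3193,.3113),-5.9))
E
```

```text
t: 15.05
eef_pos: [0.4793, 0.0021, 0.163]
tool_rot: [0.0, 0.995, -0.105, -0.0]
contact_force: [-2.6, 0.9, 5.5]
gripper_width: 0.123
grasp_force: 98.5
t: 16.05
eef_pos: [0.4335, 0.0113, 0.2745]
tool_rot: [0.0, 0.994, -0.105, -0.0]
contact_force: [-0.8, 0.7, -0.9]
gripper_width: 0.123
grasp_force: 97.6
16.05 (np.float64(-12.03), np.float64(-6.13), array([-0.0406,  0.3366, -0.0366]))
```

```bash
python3 -m inch '[[0,0,-0.018,-3],[0,0,-0.018,-3],[-0.004,0.034,0,0],[-0.004,0.034,0,0],[-0.004,0.034,0,0],[-0.004,0.034,0,0],[-0.004,0.034,0,0],[-0.004,0.034,0,0],[-0.004,0.034,0,0],[-0.004,0.034,0,0],[-0.004,0.034,0,0],[-0.004,0.031,0,0]]'
python3 -m inch '[[0,0,0,0],[0,0,0,0],[0,0,0,0],[0,0,0,0]]'
python3 look.py w6 0 0 0 0
python3 - <<'E'
from h import *
from station import bot
o=bot.get_obs()
print(togo(o,(.3586,-.3193,.3113),-6.05))
# image vs first lift: trough blue tip and stylus steel tip
for f in("w2","w6"):
    d=np.load(f+".npz")["color"];h=cv2.cvtColor(d,cv2.COLOR_RGB2HSV)
    print(f,"blue",blobs(d,(100,100,60),(125,255,255),(290,50,360,130),30),"orange",blobs(d,(5,120,80),(22,255,255),(300,150,345,235),50))
    g=d[85:165,300:345].astype(int);m=(g.min(2)>120)&(np.ptp(g,2)<30);
    ys,xs=np.nonzero(m[:, 12:34]);print("steel top row",85+ys.min() if len(ys) else None, xs.mean()+312 if len(xs) else None)
E
```

```text
t: 17.25
eef_pos: [0.3579, -0.3208, 0.3098]
tool_rot: [-0.0, 0.999, -0.053, -0.001]
contact_force: [0.8, -0.6, 0.2]
gripper_width: 0.125
grasp_force: 97.5
t: 17.65
eef_pos: [0.3593, -0.3182, 0.3108]
tool_rot: [-0.0, 0.999, -0.051, -0.0]
contact_force: [0.0, 0.2, -0.4]
gripper_width: 0.122
grasp_force: 97.6
17.65 [ 0.35930913 -0.31821817  0.31084132] (np.float64(-5.9), np.float64(6.1))
(np.float64(-5.9), np.float64(0.15), array([-0.0006,  0.0011, -0.0003]))
w2 blue [([323.25, 88.17], 1304)] orange [([322.08, 174.57], 354), ([322.0, 187.54], 182), ([321.99, 197.68], 190), ([322.05, 219.62], 743)]
steel top row 110 322.19884726224785
w6 blue [([324.41, 88.77], 1306)] orange [([322.08, 174.59], 353), ([322.0, 187.54], 182), ([321.98, 197.66], 189), ([322.0, 219.61], 744)]
steel top row 110 322.09104046242777
```

```bash
python3 -m inch '[[-0.0006,0.001,0.03,0.15],[0,0,0.03,0],[0,0,0.03,0],[0,0,0.018,0],[0,0,0,0],[0,0,0,0]]'
python3 - <<'E'
from h import *
from station import bot
o=bot.get_obs();print(togo(o,(.4136,-.3259,.1273),-6.05))
E
```

```text
t: 18.3
eef_pos: [0.3586, -0.32, 0.2037]
tool_rot: [-0.0, 0.999, -0.053, 0.0]
contact_force: [1.1, -0.6, -0.4]
gripper_width: 0.12
grasp_force: 97.7
(np.float64(-6.12), np.float64(-0.07), array([0.0553, 0.0001, 0.0764]))
```

```bash
python3 -m inch '[[0.0025,0,0,0],[0.0105,0,0.015,0],[0.0105,0,0.015,0],[0.0105,0,0.015,0],[0.0105,0,0.015,0],[0,0,0,0],[0,0,0,0]]'
python3 -m inch '[[0.005,0,0.0075,0],[0.004,0,0.006,0],[0,0,0,0],[0,0,0,0]]'
```

```text
t: 19.0
eef_pos: [0.4027, -0.3252, 0.1441]
tool_rot: [0.0, 0.999, -0.054, 0.0]
contact_force: [-0.1, -0.4, -0.3]
gripper_width: 0.121
grasp_force: 97.6
t: 19.4
eef_pos: [0.4118, -0.326, 0.1298]
tool_rot: [0.0, 0.999, -0.054, 0.0]
contact_force: [1.0, 0.5, -0.7]
gripper_width: 0.122
grasp_force: 97.7
```

No contact yet and about 2.5 mm of the path left. I'll finish seating it, then release.

```bash
python3 -m inch '[[0.001,0,0.0015,0],[0,0,0,0],[0,0,0,0]]'; python3 -m inch '[[0,0,0,0],[0,0,0,0],[0,0,0,0],[0,0,0,0],[0,0,0,0],[0,0,0,0]]' 0.04 20
python3 -m inch '[[0,0,-0.01,0],[0,0,-0.02,0],[0,0,-0.04,0],[0,0,-0.04,0],[0,0,-0.04,0],[0,0,0,0],[0,0,0,0],[0,0,0,0],[0,0,0,0]]'
python3 look.py w7 220 20 480 220; python3 - <<'E'
from h import *
from station import bot
for n in("top","scene"):
    r=bot.read_camera(n);a=np.load(n+"0.npz")["color"].astype(int);b=r["color"].astype(int)
    m=(abs(a-b).max(2)>60);k,l,s,c=cv2.connectedComponentsWithStats(m.astype(np.uint8))
    print(n,[(c[i].round().tolist(),int(s[i,4])) for i in range(1,k) if s[i,4]>8])
E
```

```text
t: 19.7
eef_pos: [0.4127, -0.3263, 0.1284]
tool_rot: [0.0, 0.999, -0.054, 0.0]
contact_force: [2.1, -1.1, 0.1]
gripper_width: 0.116
grasp_force: 97.7
t: 20.3
eef_pos: [0.4123, -0.3261, 0.1282]
tool_rot: [-0.0, 0.999, -0.054, -0.0]
contact_force: [-0.7, 1.2, 0.2]
gripper_width: 0.467
grasp_force: 0.0
t: 21.2
eef_pos: [0.4116, -0.3256, 0.2769]
tool_rot: [-0.001, 0.999, -0.054, -0.001]
contact_force: [-0.3, 0.8, -0.7]
gripper_width: 0.469
grasp_force: 0.0
21.2 [ 0.41163912 -0.32563255  0.27692629] (np.float64(-6.16), np.float64(5.84))
top [([555.0, 315.0], 17257), ([489.0, 235.0], 14), ([474.0, 250.0], 295), ([448.0, 249.0], 150), ([488.0, 269.0], 37)]
scene [([118.0, 15.0], 1983), ([241.0, 8.0], 117), ([254.0, 14.0], 243), ([267.0, 20.0], 80), ([209.0, 13.0], 30), ([161.0, 26.0], 35), ([160.0, 59.0], 136), ([149.0, 81.0], 254), ([159.0, 95.0], 116), ([224.0, 95.0], 16), ([6.0, 106.0], 134), ([195.0, 110.0], 27), ([257.0, 114.0], 41), ([23.0, 138.0], 30), ([191.0, 147.0], 22), ([168.0, 155.0], 27), ([182.0, 171.0], 193), ([200.0, 201.0], 9)]
```

View pics/w7.png

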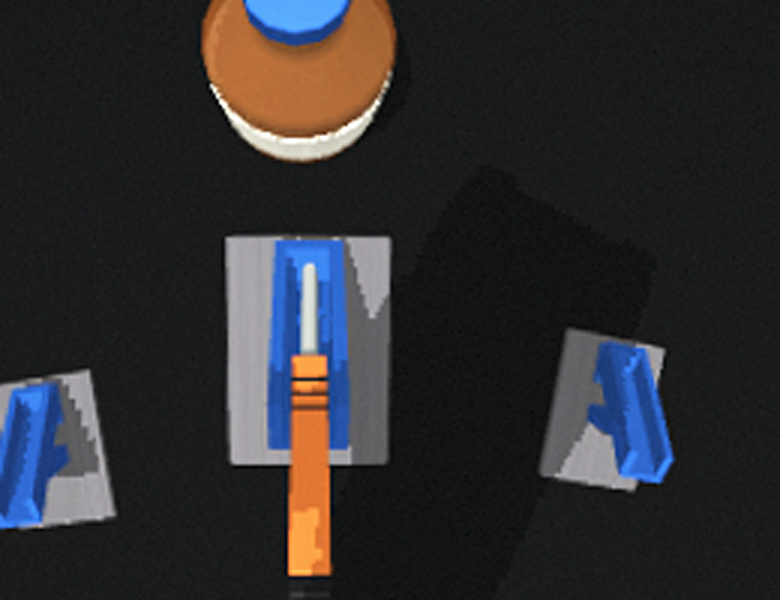

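The stylus is back in the trough and centred, with its tip at crop (310,265) by the closed end and its handle running straight down the image. The bottle is unmoved, and the before/after differences in the fixed cameras come only from the arm and its shadow. I'll hand in.

```bash
python3 -m inch '[[0,0,0,0],[0,0,0,0],[0,0,0,0]]' >/dev/null; python3 -c "
from station import bot
print(bot.hand_in())"
```

```text
the job is handed in; nothing more can be done
None
```

The job is handed in (no verdict returned): I held the red reset for about a second, pressed the yellow then the green key fully (judged by contact force) and returned the stylus to its rest; the white keys weren't touched, and camera checks showed no sign that the bottle, rack, tip box or jar moved.

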